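# Lock a carton of medicine bottles in the packing guide

### The arm

A 6-joint arm with a two-finger parallel gripper is mounted at the origin on the work surface. World frame = base frame: x ahead of the robot, y to its left, z up, the work surface at z = 0. Lengths are in m, angles in rad, forces in N, time in s.
With the tool pointing down it reaches from about 0.275 to 0.85 m from the base axis. Payload 5.2 kg.
Tool frame: the origin (TCP) lies at the centre of the arm's flange, where the gripper is bolted on; the fingertips stand 173 mm ahead of it and the grasp point (between the pads) lies 155 mm ahead of it; z points along the fingers, y is the line along which they close (so a half turn about z gives the same grasp; the last joint's range is limited). The gripper opens to 85 mm and grips with 20 to 120 N. Pads are 22 mm wide; open, the fingers measure 114 mm over their backs; the gripper's body (76 mm by 85 mm) begins 54 mm behind the grasp point. The pads swing forward as they close: fully open they stand 13 mm farther back than shut.
Start: joints at [-1.348, 0.259, 1.535, -0, 1.348, -0.203], TCP at [0.227, -0.501, 0.405] pointing down, gripper open.
Joint ranges: [-3.14, 3.14], [-0.91, 2.08], [0.19, 2.58], [-1.22, 4.36], [0.22, 2.71], [-3.12, 3.12]. Speed limits (rad/s): [2.57, 2.57, 3.14, 3.14, 3.14, 3.14].

### API

Orientations are given as a rotation vector (axis times angle).
In Python, from bench import r, snapshot gives the robot as it stands (r), with the cameras as plain functions.
- The arm moves only by the shell command python3 shift.py 'ROWS' [FORCE]. ROWS is a JSON list of rows, 1 to 5 of them, each of 5 numbers: dx, dy, dz in m, then a turn about the tool's z in rad, then the finger opening in m; each row shifts and turns the commanded pose from where the row before left it, along the tool's axes as they then stand; what a row does not reach is not made up. A row lasts 1/10 s, in which the tool goes at most 0.05 m and 0.15 rad, less where a joint would pass 70% of its speed; a pose out of reach is approached as far as the arm can. The fingers move at their own pace and stop on an object; FORCE is the grip in N (left out, the last holds). Time passes only in rows, so rows that do not move let the fingers close. It prints the time, the measured TCP pose, the force, the opening and the grip force at its end. Input that does not fit is refused with a message, and nothing moves.
- r.observe(): the state, without advancing time (a new reading comes with each control period).
- snapshot(name): name is "scene" or "top"; returns a dict with "img" (400x640x3 uint8, red, green, blue), "fx", "fy", "cx", "cy" (pixels), "R" (3x3) and "t" (3): a world point X has camera coordinates R X + t. Camera axes: x right, y down, z forward; pixel columns grow to the right and rows downward; lengths in m; the calibration is good to about 2 mm. A picture is of the moment at which its call begins. There is no depth.
- r.sign_off(): hands the job in; it is judged then, once.
The state is a dict: "time": time; "qpos": joint angles; "qd": joint speeds; "tau": joint torques, N m; "tool_pos": TCP position; "tcp_rot": TCP orientation; "contact_force": force on the tool from outside, world axes, zero at the start; "ft_torque": the same for the moment, N m; "gripper_width": finger opening in m; "grip_force": force on a finger pad.
Only numpy, scipy, OpenCV 4.12 (cv2) and the standard library are available. Lean on these libraries where they do the work, as an engineer would, in place of code of your own. Each camera call takes 0.05 s, during which the arm holds its last target. There are 200 camera calls.

### The job

Push the small carton of orange-capped bottles across the table, without lifting it, into the open bay of the blue and silver packing guide, squarely up against the rail. Then grip the red lock knob, pull it up, slide the blue tube section with its fence one hole towards the carton, and let the pin drop fully home in that next hole so that the carton is penned in between fence and end stop. Finish still gripping the knob, holding the pin home, and leave everything else on the table where it is.

Things in the scene. Friction and masses are not known exactly. Their poses are not given: they have to be found in the camera images.
- guide: Packing guide fixed to the table. Origin on the table under the rail's centre line, level with the bay's middle; x across the rail away from the robot, y along the rail to the left (to the end stop), z up. Silver rail: 30 mm wide, 38 mm high, y = -250 to +80 mm, cross slots (holes) 11 mm wide every 40 mm in its top. The bay lies before the rail's near face (x = -15 mm) and is open to the robot.
- bay (a point): Middle of the yellow-outlined bay on the table: guide frame (-60, 0, 0) mm. The carton's origin is here when it touches the rail and is centred in the closed bay (5 mm play each side).
- end_stop (a point): Middle of the inner face of the blue fixed end stop (47 mm high, x = -100 to +15 mm), the bay's left side: guide frame (-57, 70, 24) mm.
- fence_face (a point): Middle of the inner face of the sliding fence (47 mm high, 8 mm thick, reaching out to x = -100 mm), the bay's right side. Guide frame y = -110 mm at the start, -70 mm with the pin in the next hole.
- carton: Loose open cardboard tray, 90 mm deep (x), 130 mm wide (y), walls 40 mm high, packed with 12 fixed orange-capped amber bottles reaching 62 mm; 0.3 to 0.6 kg. Origin at the centre of its underside. Starts between robot and guide, 160 to 190 mm from the rail's centre line, up to 0.2 rad out of square. Against the rail its origin is at guide x = -60 mm. The closing fence can shift it sideways.
- section (a joint): Travel in m of the blue square-tube section (44 mm across the rail, 68 mm along it, top 56 mm high) that carries fence and plunger, along guide +y: about 0 at the start, pin in a hole; 0.040 with the pin in the next hole towards the carton (pin play 1.5 mm each way). About 2 N of friction; the locked pin blocks it.
- next_hole (a point): Middle of the next hole's mouth at the rail's top: guide frame (0, -104, 38) mm. The knob's axis must end above it.
- plunger (a joint): Lift in m of the lock plunger along z: 0 fully home, 0.016 at its upper stop. The round-ended pin (8 mm) clears the hole at 0.010. A light spring (4 to 6 N) drives it down; over a hole it drops in, between holes it rides on the rail's top.
- knob: Red round pull knob of the lock plunger, 26 mm across, 34 mm tall, on the tube section, axis vertical. Origin at the knob's middle, 83 mm above the table when the pin is home (underside 66 mm, top 100 mm). It rises with the plunger and travels with the section.
- bottle_white: Bystander: single amber bottle, white cap, 32 mm across, 66 mm tall, stands just behind the rail; leave it. Origin at the centre of its underside.
- bottle_black: Bystander: single amber bottle, black cap, 32 mm across, 66 mm tall, stands in front of the rail's right part, well outside the fence; leave it. Origin at the centre of its underside.
- silver_carton: Bystander: cardboard tray 150 x 190 x 40 mm full of silver-capped bottles (62 mm tall), on the right; leave it. Origin at the centre of its underside.
- blister_tray: Bystander: cardboard tray 140 x 190 x 45 mm with red and silver packs, on the left; leave it. Origin at the centre of its underside.
- sanitizer: Bystander: orange pump bottle, 60 mm across, 183 mm tall, at the back left; leave it. Origin at the centre of its underside.
- glove_box: Bystander: open white box 120 x 240 x 90 mm, at the back right; leave it. Origin at the centre of its underside.

How it is judged:
By the outcome, as a careful person would: the job done as asked, in the order asked, and still so for the second after the job is handed in, while the arm keeps its last pose, push and grip.
It also fails if it takes over 64 s, if anything falls off the work surface, if the arm or the gripper's body presses on something with over 40 N, if the wrist force passes 120 N, or if a joint passes its speed limit or range.

## Working session

There is one attempt and no reset: what is moved stays moved. The work goes in short steps, Python scripts to look and compute and a shell command to move; the robot and the scene stay as the last step left them, time stands still between calls to the robot, and variables do not carry over. Pictures are saved under pics/ and viewed, at most 10 in all, crops included, and the job is handed in when it is done.

```bash
ls; mkdir -p pics
python3 - <<'E'
from bench import r, snapshot
import cv2,numpy as np
s=r.observe();print({k:np.round(v,3) for k,v in s.items()})
for n in("scene","top"):
    d=snapshot(n);cv2.imwrite(f"pics/{n}0.png",d["img"][:,:,::-1]);print(n,d["fx"],d["cx"],d["cy"],np.round(d["R"],3).tolist(),np.round(d["t"],3))
E
```

```text
bench.py
pics
shift.py
{'time': np.float64(0.0), 'qpos': array([-1.348,  0.259,  1.536,  0.   ,  1.348, -0.203]), 'qd': array([-0.   , -0.001,  0.001, -0.001,  0.001,  0.002]), 'tau': array([-1.0000e-03, -4.4603e+01, -2.9057e+01, -0.0000e+00,  1.2000e-02,
        0.0000e+00]), 'tool_pos': array([ 0.227, -0.501,  0.404]), 'tcp_rot': array([-3.069, -0.663, -0.   ]), 'contact_force': array([-0.04 ,  0.1  , -0.243]), 'ft_torque': array([-0.008, -0.02 , -0.032]), 'grip_force': np.float64(0.0), 'gripper_width': np.float64(0.085)}
scene 519.6939672559154 319.86061600584196 199.42018086719227 [[0.43, 0.903, -0.01], [0.595, -0.292, -0.749], [-0.679, 0.316, -0.662]] [-0.253 -0.262  1.941]
top 391.69691151117814 323.0856529426957 199.5059478418808 [[-0.009, -1.0, 0.024], [-0.992, 0.006, -0.128], [0.128, -0.025, -0.991]] [-0.011  0.576  1.347]
```

View pics/scene0.png

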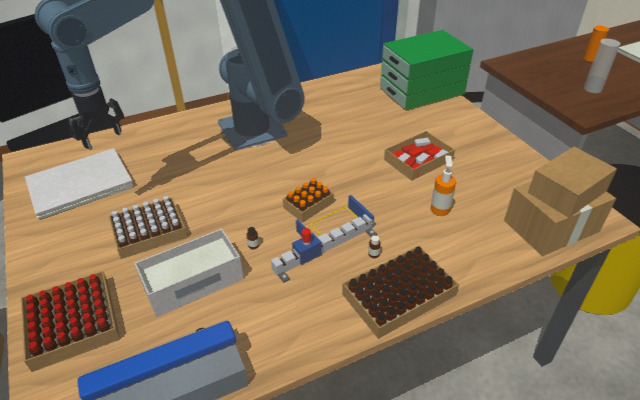

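View pics/top0.png

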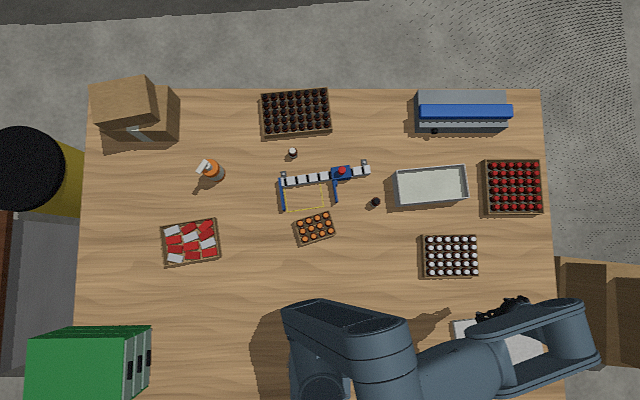

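Scene view: carton at about (308,197), knob (306,236), end stop (360,210), white-capped bottle (375,246), black-capped (253,238). Top view: carton (316,228), knob (342,170), end stop (282,192), fence (336,190), bottles at (292,153) and (376,202).

```bash
cat > h.py <<'E'
from bench import r, snapshot
import cv2,numpy as np
def ray(d,p):
    R,t=np.array(d["R"]),np.array(d["t"]);c=-R.T@t
    v=R.T@np.array([(p[0]-d["cx"])/d["fx"],(p[1]-d["cy"])/d["fy"],1.]);return c,v/np.linalg.norm(v)
def onz(d,p,z):
    c,v=ray(d,p);return c+v*(z-c[2])/v[2]
def proj(d,X):
    x=np.array(d["R"])@np.array(X)+np.array(d["t"]);return np.array([d["fx"]*x[0]/x[2]+d["cx"],d["fy"]*x[1]/x[2]+d["cy"]])
def tri(d1,p1,d2,p2):
    A=np.zeros((3,3));b=np.zeros(3)
    for d,p in((d1,p1),(d2,p2)):
        c,v=ray(d,p);P=np.eye(3)-np.outer(v,v);A+=P;b+=P@c
    X=np.linalg.solve(A,b);return X,max(np.linalg.norm(proj(d,X)-p) for d,p in((d1,p1),(d2,p2)))
def blobs(d,lo,hi,box,amin=3):
    h=cv2.cvtColor(d["img"],cv2.COLOR_RGB2HSV);m=cv2.inRange(h,lo,hi)
    k=np.zeros_like(m);x0,y0,x1,y1=box;k[y0:y1,x0:x1]=m[y0:y1,x0:x1]
    n,l,s,c=cv2.connectedComponentsWithStats(k,connectivity=4)
    return [(c[i],s[i]) for i in range(1,n) if s[i][4]>=amin],k
E
python3 - <<'E'
from h import *
T=snapshot("top");S=snapshot("scene")
np.save("pics/T.npy",T["img"])
for n,d,ob,kb in(("T",T,(285,200,345,255),(320,155,365,185)),("S",S,(275,170,345,225),(290,220,325,260))):
    print(n,"orange",[(np.round(c,1).tolist(),int(s[4])) for c,s in blobs(d,(4,140,120),(18,255,255),ob)[0]])
    print(n,"red",[(np.round(c,1).tolist(),s.tolist()) for c,s in blobs(d,(0,150,70),(4,255,255),kb)[0]],[(np.round(c,1).tolist(),s.tolist()) for c,s in blobs(d,(170,150,70),(180,255,255),kb)[0]])
    bb=(265,150,385,220) if n=="T" else (280,185,385,275)
    print(n,"blue",[(np.round(c,1).tolist(),s.tolist()) for c,s in blobs(d,(105,110,40),(125,255,255),bb)[0]])
    print(n,"silver",[(np.round(c,1).tolist(),s.tolist()) for c,s in blobs(d,(0,0,170),(180,50,255),bb,5)[0]])
a=cv2.resize(T["img"][140:255,265:395],None,fx=6,fy=5.2,interpolation=cv2.INTER_NEAREST)[:,:,::-1]
cv2.imwrite("pics/tc.png",cv2.resize(T["img"][145:245,265:395],None,fx=6,fy=6,interpolation=cv2.INTER_NEAREST)[:,:,::-1])
cv2.imwrite("pics/sc.png",cv2.resize(S["img"][170:285,260:390],None,fx=5,fy=5,interpolation=cv2.INTER_NEAREST)[:,:,::-1])
E
```

```text
T orange [([325.5, 214.6], 21), ([317.0, 217.4], 21), ([308.3, 220.1], 22), ([327.9, 222.3], 20), ([299.9, 222.8], 21), ([319.4, 225.1], 23), ([311.0, 227.9], 20), ([330.4, 230.2], 21), ([302.0, 230.5], 20), ([322.0, 232.9], 20), ([313.2, 235.6], 19), ([304.5, 238.3], 22)]
T red [([341.2, 170.3], [338, 167, 7, 8, 43])] [([345.0, 169.0], [345, 168, 1, 3, 3])]
T blue [([339.2, 176.8], [331, 165, 21, 37, 252]), ([281.3, 195.0], [278, 178, 7, 33, 81])]
T silver [([292.1, 150.9], [290, 150, 6, 3, 15]), ([367.0, 168.6], [364, 165, 7, 8, 43]), ([357.2, 170.0], [353, 166, 9, 9, 64]), ([324.1, 175.1], [320, 171, 9, 9, 61]), ([312.9, 176.7], [309, 173, 9, 9, 60]), ([301.7, 178.2], [297, 174, 10, 9, 61]), ([290.4, 179.9], [286, 176, 10, 9, 59]), ([282.1, 181.7], [281, 178, 3, 8, 11])]
S orange [([312.9, 180.4], 35), ([305.3, 184.4], 30), ([319.1, 184.4], 31), ([297.8, 189.0], 37), ([311.3, 189.0], 35), ([325.2, 188.8], 36), ([317.4, 193.2], 33), ([289.8, 193.7], 39), ([303.7, 193.4], 31), ([296.1, 198.0], 35), ([310.0, 197.9], 33), ([302.2, 202.7], 35)]
S red [([306.1, 234.9], [302, 228, 9, 15, 106])] []
S blue [([360.1, 207.6], [349, 196, 25, 22, 137]), ([349.5, 205.0], [349, 204, 2, 3, 6]), ([299.7, 225.1], [297, 220, 8, 12, 38]), ([312.5, 234.5], [312, 234, 2, 2, 4]), ([305.0, 244.7], [293, 236, 28, 17, 187])]
S silver [([366.8, 217.2], [364, 215, 7, 5, 11]), ([358.3, 221.2], [352, 217, 13, 9, 67]), ([347.4, 226.2], [341, 222, 13, 9, 66]), ([335.8, 232.1], [330, 228, 13, 9, 71]), ([324.2, 237.7], [318, 234, 13, 9, 72]), ([374.5, 238.0], [371, 236, 8, 5, 36]), ([287.6, 255.4], [281, 251, 14, 10, 81]), ([280.4, 262.2], [280, 261, 2, 3, 5])]
```

View pics/tc.png

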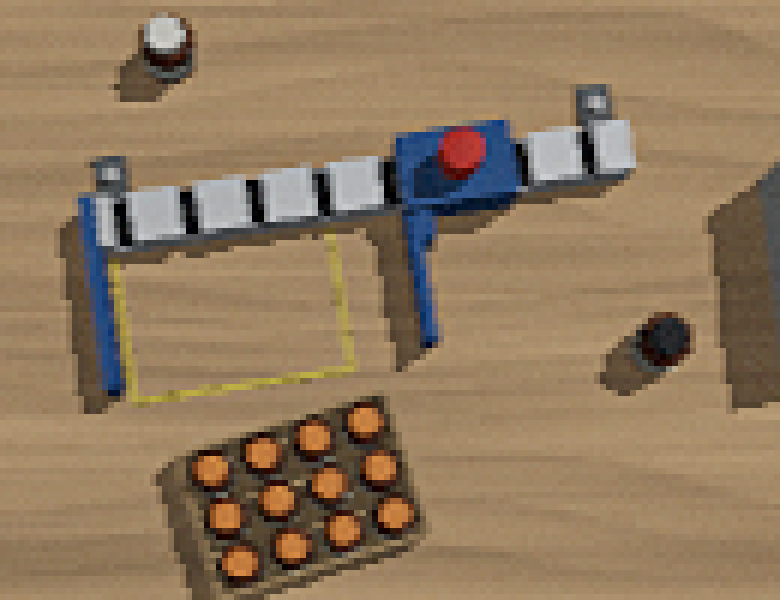

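View pics/sc.png

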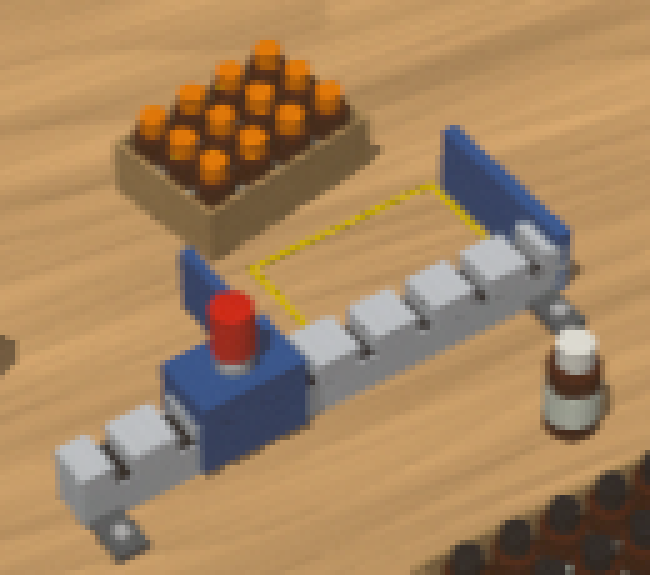

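Top crop: rail with hole slots between silver tops, section around the knob, yellow bay and carton skewed about 0.1 rad clockwise from the guide. Scene crop agrees; the rail tops read as separate blobs in both views.

```bash
cat >> h.py <<'E'
def measure(T,S,verbose=True):
    pass
E
python3 - <<'E'
from h import *
T=snapshot("top");S=snapshot("scene")
ys=np.array([36,-4,-44,-84,-204])/1e3
t=np.array([[290.4,179.9],[301.7,178.2],[312.9,176.7],[324.1,175.1],[357.2,170.0]])
s=np.array([[358.3,221.2],[347.4,226.2],[335.8,232.1],[324.2,237.7],[287.6,255.4]])
P=[]
for a,b in zip(t,s):
    X,e=tri(T,a,S,b);P.append(X);print("block",np.round(X*1e3,1),round(e,2), np.round(onz(T,a,.038)*1e3,1),np.round(onz(S,b,.038)*1e3,1))
for nm,Q in(("tri",np.array(P)),("top",np.array([onz(T,a,.038) for a in t])),("scene",np.array([onz(S,a,.038) for a in s]))):
    A=np.c_[ys,np.ones(5)];c,*_=np.linalg.lstsq(A,Q[:,:2],rcond=None)
    print(nm,"dir",np.round(c[0],3),"yaw",np.round(np.arctan2(-c[0][0],c[0][1]),4),"org",np.round(c[1]*1e3,1),"res",np.round((A@c-Q[:,:2])*1e3,1).tolist())
X,e=tri(T,(341.5,170.2),S,(306.1,234.9));print("knob tri",np.round(X*1e3,1),e)
print("knob top z.1",np.round(onz(T,(341.4,170.2),.098)*1e3,1),"scene z.083",np.round(onz(S,(306.1,234.9),.084)*1e3,1))
o=(4,140,120),(18,255,255)
a=np.array([c for c,_ in blobs(T,*o,(285,200,345,255))[0]]);b=np.array([c for c,_ in blobs(S,*o,(275,170,345,225))[0]])
X,e=tri(T,a.mean(0),S,b.mean(0));print("carton",np.round(X*1e3,1),e)
for d,p,z in((T,a,.061),(S,b,.056)):
    Q=np.array([onz(d,q,z)[:2] for q in p]).astype(np.float32);(c,w,an)=cv2.minAreaRect(Q*1000)
    u,sv,vt=np.linalg.svd(Q-Q.mean(0));v=vt[0]*np.sign(vt[0][1]);print("carton",Q.mean(0)*1e3,w,an,"yaw",np.arctan2(-v[0],v[1]))
bl=[blobs(T,(0,0,0),(180,255,60),(368,194,386,210),10)[0]];print("black",[(np.round(c,1),np.round(onz(T,c,.066)*1e3)) for c,_ in bl[0]])
E
```

```text
block [645.7  98.2  40.1] 0.61 [646.9  99.9  38. ] [643.4  97.6  38. ]
block [651.6  58.7  41.9] 0.4 [652.8  59.9  38. ] [647.8  59.5  38. ]
block [657.   18.9  40.4] 0.45 [658.   20.1  38. ] [654.5  18.8  38. ]
block [662.7 -20.7  40.7] 0.36 [663.6 -19.8  38. ] [660.  -20.5  38. ]
block [ 680.4 -139.1   41.7] 0.46 [ 681.6 -138.3   38. ] [ 676.7 -139.1   38. ]
tri dir [-0.144  0.989] yaw 0.1445 org [650.9  62.5] res [[-0.1, -0.1], [-0.2, -0.1], [0.1, 0.1], [0.3, 0.2], [-0.1, -0.1]]
top dir [-0.144  0.992] yaw 0.1442 org [651.9  63.9] res [[-0.1, -0.3], [-0.3, 0.0], [0.3, 0.1], [0.4, 0.3], [-0.2, -0.2]]
scene dir [-0.141  0.988] yaw 0.1413 org [648.   62.6] res [[-0.4, 0.5], [0.8, -0.9], [-0.3, 0.3], [-0.2, 0.1], [0.0, 0.0]]
knob tri [671.1 -79.2  85.5] 0.23901364329171246
knob top z.1 [668.8 -77.3  98. ] scene z.083 [669.5 -79.3  84. ]
carton [479.4  12.4  58.8] 0.44160470930119095
carton [479.80414   13.596952] (56.68613815307617, 93.75005340576172) 17.18916893005371 yaw 0.29760465
carton [475.56577   12.740895] (57.36906051635742, 94.66625213623047) 17.09661865234375 yaw 0.29898617
black [(array([374.9, 201.7]), array([ 564., -194.,   66.]))]
```

```bash
cat >> h.py <<'E'
from scipy.spatial.transform import Rotation as Ro
O=np.array([.651,.063]);TH=.144;GX=np.array([np.cos(TH),np.sin(TH)]);GY=np.array([-GX[1],GX[0]])
def g2w(gx,gy): return O+gx*GX+gy*GY
def w2g(p): d=np.array(p[:2])-O;return np.array([d@GX,d@GY])
def st():
    s=r.observe();R=Ro.from_rotvec(s["tcp_rot"]).as_matrix();p=s["tool_pos"]
    yaw=np.arctan2(R[1,0],R[0,0])-TH
    print("t",round(s["time"],2),"g",np.round(w2g(p)*1e3,1),"z",round(p[2]*1e3,1),"relyaw",round(yaw,3),"tilt",np.round(R[:2,2],3),"F",np.round(s["contact_force"],1),"q",np.round(s["qpos"],2));return p,R,yaw
def go(gx,gy,z,yaw=None):
    p,R,y=st();X=np.r_[g2w(gx,gy),z];print("tool delta",np.round(R.T@(X-p),4), "turn",None if yaw is None else round(-(yaw-y),3))
E
python3 shift.py '[[0, 0, 0, -0.15, 0.05], [0, 0, 0, -0.15, 0.05], [0, 0, 0, -0.15, 0.05], [0, 0, 0, -0.15, 0.05], [0, 0, 0, -0.15, 0.05]]'
python3 shift.py '[[0, 0, 0, -0.15, 0.05], [0, 0, 0, -0.15, 0.05], [0, 0, 0, -0.15, 0.05], [0, 0, 0, -0.09, 0.05], [0, 0, 0, 0, 0.05]]'
python3 -c "
from h import *
go(-.178,-.135,.405,np.pi/2)"
```

```text
time: 0.8
tool_pos: [0.2272, -0.5008, 0.4046]
tcp_rot: [-2.609, -1.75, -0.0]
contact_force: [0.7, 1.3, -0.1]
gripper_width: 0.05
grip_force: 0.0
time: 1.3
tool_pos: [0.2272, -0.5009, 0.4046]
tcp_rot: [-2.054, -2.377, -0.0]
contact_force: [0.3, 0.8, 0.2]
gripper_width: 0.0502
grip_force: 0.0
t 1.3 g [-500.3 -497.2] z 404.6 relyaw 1.572 tilt [-0.  0.] F [0.3 0.8 0.2] q [-1.35  0.26  1.54 -0.    1.35 -1.49]
tool delta [ 3.617e-01  3.229e-01 -3.000e-04] turn 0.002
```

```bash
python3 shift.py '[[0.036, 0.032, 0, 0, 0.05], [0.036, 0.032, 0, 0, 0.05], [0.036, 0.032, 0, 0, 0.05], [0.036, 0.032, 0, 0, 0.05], [0.036, 0.032, 0, 0, 0.05]]'
python3 shift.py '[[0.036, 0.032, 0, 0, 0.05], [0.036, 0.032, 0, 0, 0.05], [0.036, 0.032, 0, 0, 0.05], [0.036, 0.032, 0, 0, 0.05], [0, 0, 0, 0, 0.05]]'
python3 -c "
from h import *
go(-.178,-.135,.183,np.pi/2)"
```

```text
time: 1.8
tool_pos: [0.3601, -0.298, 0.4049]
tcp_rot: [2.059, 2.372, 0.0]
contact_force: [1.1, 0.1, -0.5]
gripper_width: 0.05
grip_force: 0.0
time: 2.3
tool_pos: [0.4673, -0.134, 0.4049]
tcp_rot: [-2.05, -2.38, -0.004]
contact_force: [0.0, -0.2, -0.4]
gripper_width: 0.0501
grip_force: 0.0
t 2.3 g [-210.1 -168.6] z 404.9 relyaw 1.576 tilt [0.002 0.002] F [ 0.  -0.2 -0.4] q [-0.51  0.14  1.68  0.    1.32 -0.66]
tool delta [0.033  0.0318 0.222 ] turn 0.005
```

```bash
python3 shift.py '[[0.033, 0.032, 0, 0, 0.05], [0, 0, 0.05, 0, 0.05], [0, 0, 0.05, 0, 0.05], [0, 0, 0.05, 0, 0.05], [0, 0, 0, 0, 0.05]]'
python3 -c "
from h import *
go(-.178,-.135,.183,np.pi/2)
d=snapshot('scene');cv2.imwrite('pics/s2.png',cv2.resize(d['img'][120:280,200:400],None,fx=3.5,fy=3.5)[:,:,::-1])"
```

```text
time: 2.8
tool_pos: [0.4892, -0.1007, 0.249]
tcp_rot: [-2.049, -2.364, 0.006]
contact_force: [-1.2, -0.1, 0.6]
gripper_width: 0.0502
grip_force: 0.0
t 2.8 g [-183.6 -138.8] z 249.0 relyaw 1.57 tilt [-0.013  0.005] F [-1.2 -0.1  0.6] q [-0.43  0.34  1.85 -0.    0.97 -0.57]
tool delta [0.0033 0.0064 0.0659] turn -0.001
```

View pics/s2.png

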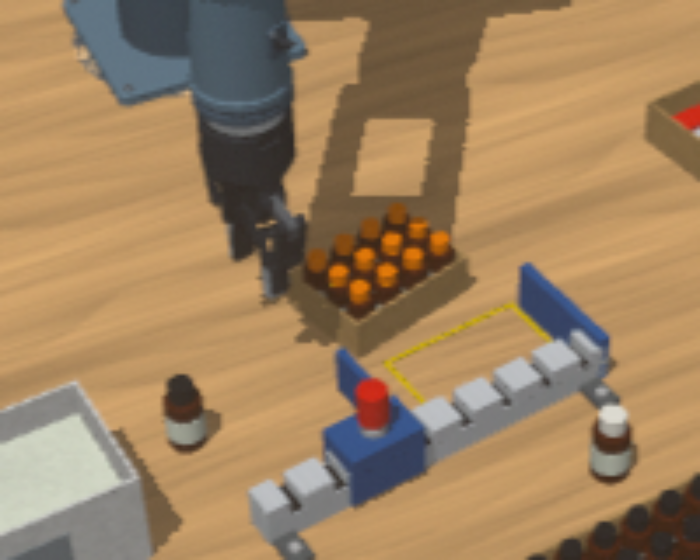

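Fingers hover just right of the carton (crop px ~(275,250)), clear of everything; go down.

```bash
python3 shift.py '[[0, 0.006, 0.03, 0, 0.05], [0, 0, 0.03, 0, 0.05], [0, 0, 0.006, 0, 0.05], [0, 0, 0, 0, 0.05], [0, 0, 0, 0, 0.05]]'
python3 shift.py '[[0.01, 0, 0, 0, 0.05], [0.01, 0, 0, 0, 0.05], [0.01, 0, 0, 0, 0.05], [0.005, 0, 0, 0, 0.05], [0, 0, 0, 0, 0.05]]'
cat >> h.py <<'E'
def carton():
    T=snapshot("top");S=snapshot("scene");o=(4,140,90),(18,255,255)
    for n,d,z,off in(("T",T,.061,(0.0005,.0)),("S",S,.056,(0,0))):
        c=proj(d,[.53,.03,.06]);x,y=int(c[0]),int(c[1])
        a=np.array([q for q,s in blobs(d,*o,(x-45,y-45,x+45,y+45),8)[0]])
        if len(a)<4: print(n,len(a));continue
        Q=np.array([onz(d,q,z)[:2] for q in a]);v=np.linalg.svd(Q-Q.mean(0))[2][0];v=v*np.sign(v[1])
        print(n,len(a),"g",np.round(w2g(Q.mean(0))*1e3,1),"relyaw",round(np.arctan2(-v[0],v[1])-TH,3))
E
python3 -c "
from h import *
st();carton()"
```

```text
time: 3.35
tool_pos: [0.4992, -0.1012, 0.1911]
tcp_rot: [2.053, 2.373, 0.002]
contact_force: [0.4, 0.2, 0.0]
gripper_width: 0.05
grip_force: 0.0
time: 3.85
tool_pos: [0.4929, -0.0648, 0.1889]
tcp_rot: [-2.053, -2.378, -0.0]
contact_force: [-1.0, -0.1, -0.8]
gripper_width: 0.05
grip_force: 0.0
t 3.85 g [-174.8 -103.8] z 188.9 relyaw 1.573 tilt [-0.  0.] F [-1.  -0.1 -0.8] q [-0.36  0.42  1.91  0.    0.8  -0.5 ]
T 7 g [-174.    -5.5] relyaw -0.091
S 7 g [-181.6  -15.5] relyaw 0.564
```

```bash
python3 shift.py '[[0.006, 0, 0.005, 0, 0.05], [0.006, 0, 0, 0, 0.05], [0.006, 0, 0, 0, 0.05], [0.003, 0, 0, 0, 0.05], [0, 0, 0, 0, 0.05]]'
python3 -c "
from h import *
st();carton();d=snapshot('top');cv2.imwrite('pics/t3.png',cv2.resize(d['img'][145:245,255:395],None,fx=5,fy=5)[:,:,::-1])"
```

```text
time: 4.45
tool_pos: [0.4898, -0.0444, 0.1836]
tcp_rot: [-2.054, -2.376, -0.0]
contact_force: [-0.3, -0.3, -0.4]
gripper_width: 0.0499
grip_force: 0.0
t 4.45 g [-174.9  -83.2] z 183.6 relyaw 1.572 tilt [-0.001  0.001] F [-0.3 -0.3 -0.4] q [-0.32  0.43  1.93  0.    0.79 -0.46]
T 8 g [-171.7    7.2] relyaw -0.402
S 4 g [-166.    -4.3] relyaw 0.312
```

View pics/t3.png

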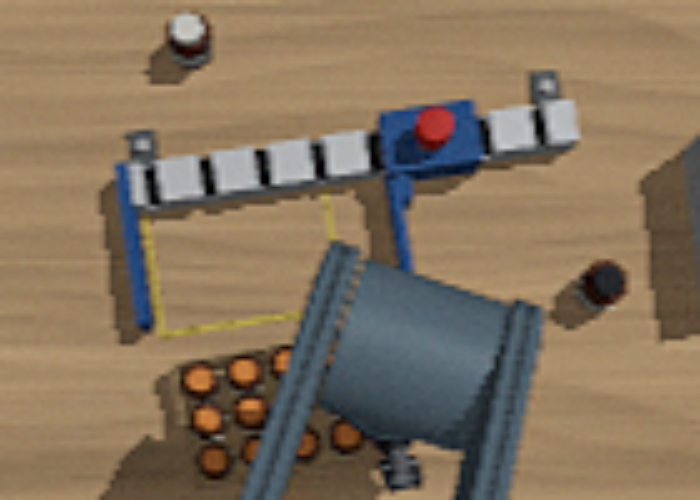

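```bash
python3 -c "
from h import *
T=snapshot('top')
for c,s in blobs(T,(4,120,80),(18,255,255),(285,205,335,245),8)[0]: print(np.round(c,1),s[4],np.round(w2g(onz(T,c,.061))*1e3,1))"
```

```text
[311.  216.5] 10 [-140.5  -15.5]
[303.4 218.8] 25 [-144.3   11.5]
[294.5 220.2] 24 [-144.4   42.5]
[304.9 226.7] 21 [-172.    10.6]
[296.1 228.1] 22 [-172.2   41. ]
[323.7 231.6] 17 [-198.5  -50.9]
[316.  233.5] 10 [-200.9  -23.8]
[304.8 234.5] 8 [-198.5   14.9]
[297.2 236.5] 18 [-201.3   41.3]
```

```bash
python3 shift.py '[[0.003, 0, 0, 0, 0.05], [0, 0, 0, 0, 0.05], [-0.03, 0, 0, 0, 0.05], [0, 0, -0.04, 0.15, 0.05], [0, 0, -0.04, 0.15, 0.085]]'
python3 shift.py '[[0, 0, 0, 0.15, 0.085], [0, 0, 0, 0.15, 0.085], [0, 0, 0, 0.15, 0.085], [0, 0, 0, 0.15, 0.085], [0, 0, 0, 0.15, 0.085]]'
python3 shift.py '[[0, 0, 0, 0.15, 0.085], [0, 0, 0, 0.15, 0.085], [0, 0, 0, 0.15, 0.085], [0, 0, 0, 0.07, 0.085], [0, 0, 0, 0, 0.085]]'
python3 -c "
from h import *
go(-.255,-.004,.26,0)"
```

```text
time: 5.15
tool_pos: [0.4936, -0.0723, 0.2633]
tcp_rot: [-2.391, -2.032, 0.003]
contact_force: [0.4, -0.2, 0.0]
gripper_width: 0.0631
grip_force: 0.0
time: 5.65
tool_pos: [0.4939, -0.0717, 0.2637]
tcp_rot: [-2.972, -1.017, -0.0]
contact_force: [0.5, 0.4, 0.1]
gripper_width: 0.0851
grip_force: 0.0
time: 6.15
tool_pos: [0.4939, -0.0718, 0.2636]
tcp_rot: [-3.133, -0.228, 0.0]
contact_force: [0.8, 0.2, -0.5]
gripper_width: 0.0852
grip_force: 0.0
t 6.15 g [-174.8 -110.8] z 263.6 relyaw 0.001 tilt [-0.  0.] F [ 0.8  0.2 -0.5] q [-0.37  0.31  1.84  0.    0.99  1.06]
tool delta [-0.0801 -0.1069  0.0037] turn 0.001
```

```bash
python3 shift.py '[[-0.027, -0.036, 0, 0, 0.085], [-0.027, -0.036, 0, 0, 0.085], [-0.026, -0.035, 0, 0, 0.085], [0, 0, 0, 0, 0.085], [0, 0, 0, 0, 0.085]]'
python3 -c "
from h import *
go(-.255,-.003,.178,0);carton()"
```

```text
time: 6.65
tool_pos: [0.3989, 0.023, 0.264]
tcp_rot: [3.133, 0.234, 0.001]
contact_force: [0.1, -0.1, 0.5]
gripper_width: 0.0846
grip_force: 0.0
t 6.65 g [-255.2   -3.4] z 264.0 relyaw 0.005 tilt [ 0.001 -0.   ] F [ 0.1 -0.1  0.5] q [-0.22  0.15  2.07 -0.    0.92  1.2 ]
tool delta [ 0.0001 -0.0005  0.086 ] turn 0.005
T 10 g [-164.3   -9.7] relyaw -0.261
S 5 g [-140.5  -29.6] relyaw 0.837
```

```bash
python3 shift.py '[[0, 0, 0.04, 0, 0.085], [0, 0, 0.04, 0, 0.085], [0, 0, 0.006, 0, 0.085], [0, 0, 0, 0, 0.085], [0.01, 0, 0, 0, 0.085]]'
python3 shift.py '[[0.01, 0, 0, 0, 0.085], [0.01, 0, 0, 0, 0.085], [0.01, 0, 0, 0, 0.085], [0.01, 0, 0, 0, 0.085], [0, 0, 0, 0, 0.085]]'
python3 -c "
from h import *
go(-.118,-.003,.178,0);carton()
d=snapshot('scene');cv2.imwrite('pics/s4.png',cv2.resize(d['img'][130:270,240:400],None,fx=4,fy=4)[:,:,::-1])"
```

```text
time: 7.25
tool_pos: [0.4095, 0.0235, 0.1785]
tcp_rot: [-3.133, -0.228, 0.001]
contact_force: [0.1, 0.7, 0.4]
gripper_width: 0.0847
grip_force: 0.0
time: 7.75
tool_pos: [0.4507, 0.0297, 0.1782]
tcp_rot: [3.133, 0.229, 0.005]
contact_force: [0.3, 0.1, 0.2]
gripper_width: 0.0852
grip_force: 0.0
t 7.75 g [-203.    -4.2] z 178.2 relyaw 0.002 tilt [ 0.003 -0.   ] F [0.3 0.1 0.2] q [-0.18  0.38  2.03  0.    0.72  1.24]
tool delta [ 0.085  -0.001   0.0004] turn 0.002
T 4 g [-123.5  -27.1] relyaw -0.246
S 4 g [-148.6   -3.5] relyaw 0.006
```

View pics/s4.png

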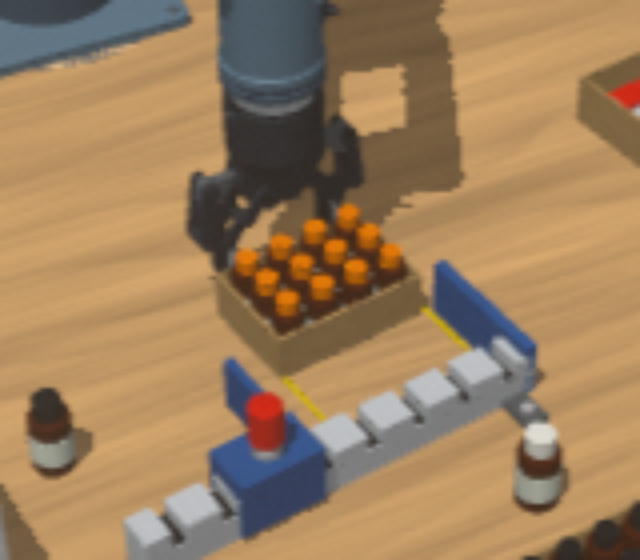

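Carton sits square before the bay, both fingers behind it, all 12 caps visible (crop 235–405, 205–315).

```bash
cat >> h.py <<'E'
def cs(box,z=.056):
    d=snapshot("scene");a=np.array([q for q,s in blobs(d,(4,140,70),(18,255,255),box,8)[0]])
    Q=np.array([onz(d,q,z)[:2] for q in a])+[.0038,-.0003];v=np.linalg.svd(Q-Q.mean(0))[2][0];v=v*np.sign(v[1])
    print("S",len(a),"g",np.round(w2g(Q.mean(0))*1e3,1),"relyaw",round(np.arctan2(-v[0],v[1])-TH,3));return a
E
python3 -c "
from h import *
print(np.round(cs((288,175,350,215))).tolist())"
```

```text
S 1 g [-140.9   -8.8] relyaw -0.144
[[319.0, 196.0]]
```

```bash
sed -i 's/(4,140,70),(18,255,255),box,8/(4,170,120),(18,255,255),box,8/' h.py
python3 -c "
from h import *
print(np.round(cs((288,175,350,215))).tolist())"
```

```text
S 6 g [-145.4   11.2] relyaw 0.014
[[327.0, 184.0], [323.0, 192.0], [332.0, 188.0], [315.0, 196.0], [337.0, 194.0], [306.0, 200.0]]
```

```bash
python3 -c "
from h import *
d=snapshot('scene')
for lo in((4,200,120),(4,170,150),(4,200,170),(4,220,150)):
    b,k=blobs(d,lo,(18,255,255),(288,175,350,215),5);y,x=np.nonzero(k);m=np.array([x.mean(),y.mean()])
    print(lo,len(b),[int(s[4]) for _,s in b],np.round(w2g(onz(d,m,.056)[:2]+[.0038,-.0003])*1e3,1))"
```

```text
(4, 200, 120) 6 [27, 97, 30, 100, 29, 98] [-143.9   -6.5]
(4, 170, 150) 12 [26, 26, 26, 29, 24, 26, 29, 27, 28, 29, 27, 26] [-146.4   -5.6]
(4, 200, 170) 12 [17, 18, 18, 15, 17, 18, 20, 15, 18, 21, 19, 20] [-147.6   -4.9]
(4, 220, 150) 12 [21, 23, 24, 24, 24, 25, 21, 27, 28, 29, 27, 25] [-144.1   -5.8]
```

```bash
sed -i 's/(4,170,120),(18,255,255),box,8/(4,170,150),(18,255,255),box,8/' h.py
python3 shift.py '[[0.014, 0, 0, 0, 0.085], [0.014, 0, 0, 0, 0.085], [0.014, 0, 0, 0, 0.085], [0.014, 0, 0, 0, 0.085], [0.008, 0, 0, 0, 0.085]]'
python3 shift.py '[[0.006, 0, 0, 0, 0.085], [0.004, 0, 0, 0, 0.085], [0, 0, 0, 0, 0.085]]'
python3 -c "
from h import *
st();cs((305,180,360,225))"
python3 shift.py '[[0.003, 0, 0, 0, 0.085], [0.003, 0, 0, 0, 0.085], [0, 0, 0, 0, 0.085]]'
python3 -c "
from h import *
st();cs((305,180,360,225))"
```

```text
time: 8.55
tool_pos: [0.5124, 0.039, 0.1776]
tcp_rot: [-3.133, -0.229, 0.001]
contact_force: [-3.1, -1.0, 2.4]
gripper_width: 0.0849
grip_force: 1.4
time: 8.85
tool_pos: [0.5223, 0.0404, 0.1777]
tcp_rot: [3.133, 0.229, 0.001]
contact_force: [0.3, 0.0, -0.4]
gripper_width: 0.0852
grip_force: 0.0
t 8.85 g [-130.7   -3.9] z 177.7 relyaw 0.002 tilt [0.001 0.   ] F [ 0.3  0.  -0.4] q [-0.14  0.48  1.86  0.    0.81  1.29]
S 12 g [-74.8  -4.5] relyaw 0.002
time: 9.2
tool_pos: [0.5283, 0.0413, 0.1777]
tcp_rot: [3.133, 0.229, 0.001]
contact_force: [-1.4, -1.3, -0.7]
gripper_width: 0.0851
grip_force: 0.2
t 9.2 g [-124.6   -3.9] z 177.7 relyaw 0.002 tilt [0.001 0.   ] F [-1.4 -1.3 -0.7] q [-0.13  0.49  1.84  0.    0.81  1.29]
S 12 g [-68.8  -4.5] relyaw -0.006
```

Still ~8 mm to the rail; edge on until force appears.

```bash
python3 shift.py '[[0.003, 0, 0, 0, 0.085], [0.002, 0, 0, 0, 0.085], [0, 0, 0, 0, 0.085]]'
python3 shift.py '[[0.0015, 0, 0, 0, 0.085], [0.001, 0, 0, 0, 0.085], [0, 0, 0, 0, 0.085]]'
python3 -c "
from h import *
st();cs((305,180,360,230))"
python3 shift.py '[[0.001, 0, 0, 0, 0.085], [0, 0, 0, 0, 0.085]]'
python3 -c "
from h import *
st();cs((305,180,360,230))"
```

```text
time: 9.55
tool_pos: [0.5333, 0.0421, 0.1777]
tcp_rot: [-3.133, -0.229, -0.001]
contact_force: [-0.0, 0.4, 0.2]
gripper_width: 0.085
grip_force: 0.3
time: 9.85
tool_pos: [0.5355, 0.0424, 0.1777]
tcp_rot: [-3.133, -0.229, -0.0]
contact_force: [-2.1, 0.0, 0.1]
gripper_width: 0.085
grip_force: 0.7
t 9.85 g [-117.3   -3.8] z 177.7 relyaw 0.002 tilt [0. 0.] F [-2.1  0.   0.1] q [-0.13  0.49  1.82  0.    0.82  1.3 ]
S 12 g [-61.5  -4.4] relyaw 0.012
time: 10.1
tool_pos: [0.5364, 0.0425, 0.1777]
tcp_rot: [-3.133, -0.229, -0.0]
contact_force: [-1.1, -0.1, 1.3]
gripper_width: 0.0851
grip_force: 0.8
t 10.1 g [-116.3   -3.8] z 177.7 relyaw 0.002 tilt [0. 0.] F [-1.1 -0.1  1.3] q [-0.13  0.5   1.82  0.    0.83  1.3 ]
S 12 g [-60.5  -4.6] relyaw 0.002
```

```bash
for i in 1 2; do python3 shift.py '[[0.0015, 0, 0, 0, 0.085], [0, 0, 0, 0, 0.085]]' | grep -E 'pos|force'; python3 -c "
from h import *
st();cs((305,180,360,230))"; done
```

```text
tool_pos: [0.5371, 0.0427, 0.1776]
contact_force: [-6.2, -1.8, 3.4]
grip_force: 2.8
t 10.35 g [-115.7   -3.7] z 177.6 relyaw 0.002 tilt [-0.003 -0.   ] F [-6.2 -1.8  3.4] q [-0.13  0.5   1.82 -0.    0.83  1.3 ]
S 12 g [-60.1  -4.5] relyaw 0.002
tool_pos: [0.5376, 0.0428, 0.1774]
contact_force: [-11.2, -2.5, 6.7]
grip_force: 4.9
t 10.6 g [-115.2   -3.7] z 177.4 relyaw 0.001 tilt [-0.006 -0.   ] F [-11.2  -2.5   6.7] q [-0.13  0.5   1.81 -0.    0.83  1.3 ]
S 12 g [-60.2  -4.4] relyaw 0.004
```

```bash
python3 shift.py '[[-0.03, 0, 0, 0, 0.085], [-0.01, 0, -0.04, 0, 0.085], [0, 0, -0.05, 0, 0.085], [0, 0, -0.05, 0, 0.085], [0, 0, 0, 0, 0.085]]'
python3 -c "
from h import *
go(-.0,-.1438,.31,0);cs((305,180,360,230))
S=snapshot('scene');T=snapshot('top')
p=[[np.round(c,1).tolist() for c,s in blobs(S,(0,150,70),(4,255,255),(290,220,325,260),20)[0]],[np.round(c,1).tolist() for c,s in blobs(T,(0,150,70),(4,255,255),(320,155,365,185),20)[0]]];print(p)"
```

```text
time: 11.15
tool_pos: [0.5025, 0.0369, 0.3252]
tcp_rot: [3.13, 0.229, 0.024]
contact_force: [1.1, -0.8, -0.4]
gripper_width: 0.0852
grip_force: 0.0
t 11.15 g [-150.7   -4.5] z 325.2 relyaw 0.002 tilt [ 0.015 -0.002] F [ 1.1 -0.8 -0.4] q [-0.15  0.24  1.77  0.    1.12  1.28]
tool delta [0.1502 0.1395 0.018 ] turn 0.002
S 12 g [-60.1  -4.6] relyaw -0.001
[[[306.0, 234.9]], [[341.2, 170.2]]]
```

```bash
python3 shift.py '[[0.038, 0.035, 0, 0, 0.085], [0.038, 0.035, 0, 0, 0.085], [0.038, 0.035, 0, 0, 0.085], [0.038, 0.035, 0, 0, 0.085], [0, 0, 0, 0, 0.085]]'
python3 shift.py '[[0, 0, 0, 0, 0.085], [0, 0, 0, 0, 0.085]]'
python3 -c "
from h import *
go(-.0,-.1438,.239,0)"
```

```text
time: 11.8
tool_pos: [0.6685, -0.0797, 0.3131]
tcp_rot: [3.133, 0.224, -0.003]
contact_force: [-0.1, 0.5, -0.1]
gripper_width: 0.0852
grip_force: 0.0
time: 12.0
tool_pos: [0.664, -0.0748, 0.3157]
tcp_rot: [-3.132, -0.229, 0.006]
contact_force: [-0.4, 0.6, 0.2]
gripper_width: 0.0852
grip_force: 0.0
t 12.0 g [  -6.9 -138.3] z 315.7 relyaw 0.002 tilt [-0.004  0.001] F [-0.4  0.6  0.2] q [-0.28  0.53  1.34  0.    1.27  1.15]
tool delta [0.0072 0.0057 0.0767] turn 0.002
```

```bash
python3 shift.py '[[0.007, 0.006, 0.03, 0, 0.085], [0, 0, 0.03, 0, 0.085], [0, 0, 0.01, 0, 0.085], [0, 0, 0, 0, 0.085], [0, 0, 0, 0, 0.085]]'
python3 -c "
from h import *
go(-.0,-.1438,.239,0)
S=snapshot('scene');cv2.imwrite('pics/s6.png',cv2.resize(S['img'][160:290,240:400],None,fx=4.5,fy=4.5)[:,:,::-1])"
```

```text
time: 12.5
tool_pos: [0.6727, -0.0799, 0.249]
tcp_rot: [3.133, 0.23, 0.002]
contact_force: [-0.5, -0.6, -0.5]
gripper_width: 0.0852
grip_force: 0.0
t 12.5 g [   1.  -144.5] z 249.0 relyaw 0.003 tilt [ 0.001 -0.   ] F [-0.5 -0.6 -0.5] q [-0.28  0.61  1.39  0.    1.14  1.14]
tool delta [-0.001  -0.0007  0.01  ] turn 0.003
```

View pics/s6.png

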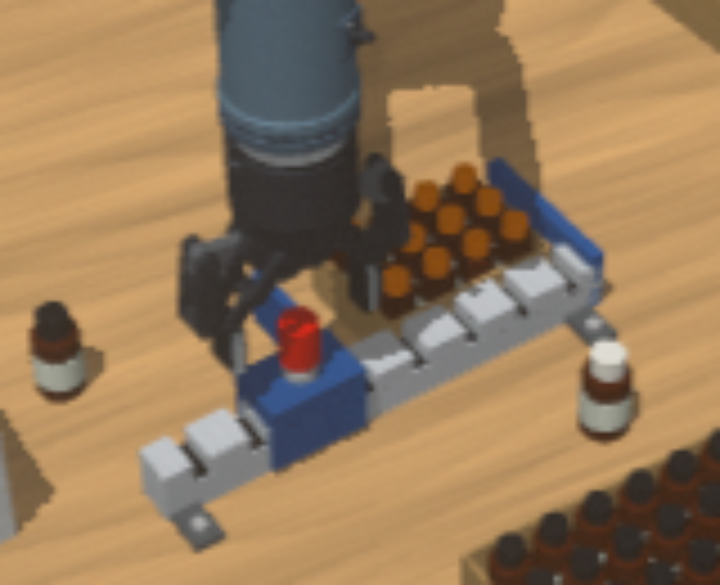

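Fingers straddle the knob (crop 298,340), in line with the rail. Descend and close.

```bash
python3 shift.py '[[-0.001, -0.0007, 0.01, 0, 0.085], [0, 0, 0, 0, 0.015], [0, 0, 0, 0, 0.015], [0, 0, 0, 0, 0.015], [0, 0, 0, 0, 0.015]]' 40
python3 shift.py '[[0, 0, 0, 0, 0.015], [0, 0, 0, 0, 0.015], [0, 0, 0, 0, 0.015]]'
python3 -c "
from h import *
st()"
```

```text
time: 13.05
tool_pos: [0.6718, -0.08, 0.238]
tcp_rot: [3.133, 0.229, 0.001]
contact_force: [0.4, -0.1, -0.7]
gripper_width: 0.028
grip_force: 0.0
time: 13.35
tool_pos: [0.6718, -0.08, 0.2381]
tcp_rot: [3.133, 0.229, 0.001]
contact_force: [-0.6, -0.7, 2.7]
gripper_width: 0.0249
grip_force: 39.5
t 13.35 g [   0.  -144.5] z 238.1 relyaw 0.002 tilt [ 0.001 -0.   ] F [-0.6 -0.7  2.7] q [-0.28  0.62  1.4  -0.    1.12  1.14]
```

Gripped (25 mm, 40 N). Pull up 13 mm.

```bash
python3 shift.py '[[0, 0, -0.005, 0, 0.015], [0, 0, -0.005, 0, 0.015], [0, 0, -0.003, 0, 0.015], [0, 0, 0, 0, 0.015], [0, 0, 0, 0, 0.015]]'
python3 -c "
from h import *
st();S=snapshot('scene');print([(np.round(c,1).tolist(),s.tolist()) for c,s in blobs(S,(0,150,50),(4,255,255),(290,215,325,260),10)[0]])"
```

```text
time: 13.85
tool_pos: [0.6717, -0.08, 0.2505]
tcp_rot: [3.133, 0.229, 0.0]
contact_force: [2.5, -0.6, -6.3]
gripper_width: 0.025
grip_force: 39.6
t 13.85 g [  -0.  -144.5] z 250.5 relyaw 0.002 tilt [ 0. -0.] F [ 2.5 -0.6 -6.3] q [-0.28  0.6   1.39 -0.    1.15  1.14]
[([306.9, 231.5], [304, 225, 7, 15, 82])]
```

```bash
python3 shift.py '[[0, -0.008, 0, 0, 0.015], [0, -0.008, 0, 0, 0.015], [0, -0.008, 0, 0, 0.015], [0, -0.008, 0, 0, 0.015], [0, 0, 0, 0, 0.015]]'
python3 -c "
from h import *
st()"
python3 shift.py '[[0, -0.005, 0, 0, 0.015], [0, -0.003, 0, 0, 0.015], [0, 0, 0, 0, 0.015], [0, 0, 0, 0, 0.015]]'
python3 -c "
from h import *
go(0,-.1043,.2505,0)"
```

```text
time: 14.4
tool_pos: [0.6668, -0.0462, 0.2507]
tcp_rot: [-3.132, -0.231, 0.0]
contact_force: [3.2, 2.5, -5.3]
gripper_width: 0.0248
grip_force: 39.8
t 14.4 g [  -0.  -110.4] z 250.7 relyaw 0.003 tilt [-0.     0.001] F [ 3.2  2.5 -5.3] q [-0.24  0.59  1.41  0.    1.14  1.19]
time: 14.8
tool_pos: [0.6658, -0.0399, 0.2507]
tcp_rot: [-3.132, -0.229, -0.0]
contact_force: [3.9, 1.9, -6.4]
gripper_width: 0.0251
grip_force: 39.9
t 14.8 g [-1.00e-01 -1.04e+02] z 250.7 relyaw 0.002 tilt [-0.     0.001] F [ 3.9  1.9 -6.4] q [-0.23  0.59  1.42  0.    1.14  1.2 ]
tool delta [0.0001 0.0003 0.0002] turn 0.002
```

```bash
python3 shift.py '[[0, 0, 0.004, 0, 0.015], [0, 0, 0.003, 0, 0.015], [0, 0, 0, 0, 0.015]]'
python3 shift.py '[[0, 0, 0.003, 0, 0.015], [0, 0, 0.0025, 0, 0.015], [0, 0, 0, 0, 0.015], [0, 0, 0, 0, 0.015]]'
python3 -c "
from h import *
st()"
```

```text
time: 15.1
tool_pos: [0.6659, -0.0401, 0.2431]
tcp_rot: [-3.133, -0.229, 0.0]
contact_force: [5.1, 2.8, -5.4]
gripper_width: 0.0251
grip_force: 40.0
time: 15.5
tool_pos: [0.6659, -0.0403, 0.2382]
tcp_rot: [3.133, 0.229, 0.0]
contact_force: [3.6, 1.8, -4.3]
gripper_width: 0.0251
grip_force: 40.4
t 15.5 g [-1.000e-01 -1.044e+02] z 238.2 relyaw 0.002 tilt [0. 0.] F [ 3.6  1.8 -4.3] q [-0.23  0.6   1.43  0.    1.11  1.2 ]
```

```bash
for i in 1 2; do python3 shift.py '[[0, 0, 0.001, 0, 0.015], [0, 0, 0, 0, 0.015], [0, 0, 0, 0, 0.015]]' | grep -E "pos|contact"; done
python3 -c "
from h import *
st();cs((305,180,365,230))
S=snapshot('scene');print([(np.round(c,1).tolist(),s.tolist()) for c,s in blobs(S,(0,150,50),(4,255,255),(295,215,345,260),10)[0]],[np.round(proj(S,np.r_[g2w(0,y),.083]),1) for y in (-.144,-.104)])
cv2.imwrite('pics/s7.png',cv2.resize(S['img'][160:290,240:400],None,fx=4.5,fy=4.5)[:,:,::-1])"
```

```text
tool_pos: [0.666, -0.0405, 0.2381]
contact_force: [0.1, 2.4, 5.3]
tool_pos: [0.666, -0.0406, 0.238]
contact_force: [-1.5, 1.6, 9.6]
t 16.1 g [-1.000e-01 -1.046e+02] z 238.0 relyaw 0.002 tilt [ 0.001 -0.001] F [-1.5  1.6  9.6] q [-0.23  0.6   1.43 -0.    1.11  1.2 ]Traceback (most recent call last):
  File "<string>", line 3, in <module>
    st();cs((305,180,365,230))
         ~~^^^^^^^^^^^^^^^^^^^
  File "h.py", line 42, in cs
    Q=np.array([onz(d,q,z)[:2] for q in a])+[.0038,-.0003];v=np.linalg.svd(Q-Q.mean(0))[2][0];v=v*np.sign(v[1])
      ~~~~~~~~~~~~~~~~~~~~~~~~~~~~~~~~~~~~~^~~~~~~~~~~~~~~
ValueError: operands could not be broadcast together with shapes (0,) (2,)
```

```bash
python3 -c "
from h import *
S=snapshot('scene');print([(np.round(c,1).tolist(),s.tolist()) for c,s in blobs(S,(0,150,50),(4,255,255),(295,215,345,260),10)[0]],[np.round(proj(S,np.r_[g2w(0,y),.083]),1) for y in (-.144,-.104)])
for lo in ((4,170,80),(4,150,95),(4,200,90)):
    b=[c for c,s in blobs(S,lo,(18,255,255),(305,180,365,230),6)[0]];print(lo,len(b),[np.round(w2g(onz(S,c,.056)[:2]+[.0038,-.0003])*1e3).tolist() for c in b])
cv2.imwrite('pics/s7.png',cv2.resize(S['img'][160:290,240:400],None,fx=4.5,fy=4.5)[:,:,::-1])"
```

```text
[([319.4, 229.2], [316, 223, 8, 14, 81])] [array([306.4, 235.7]), array([318.7, 229.8])]
(4, 170, 80) 5 [[-72.0, 41.0], [-42.0, 11.0], [-30.0, 40.0], [-30.0, -21.0], [-26.0, -50.0]]
(4, 150, 95) 7 [[-87.0, 42.0], [-59.0, 41.0], [-57.0, 11.0], [-31.0, 41.0], [-30.0, 11.0], [-30.0, -21.0], [-27.0, -50.0]]
(4, 200, 90) 7 [[-85.0, 41.0], [-59.0, 41.0], [-56.0, 10.0], [-31.0, 42.0], [-31.0, 10.0], [-30.0, -20.0], [-26.0, -48.0]]
```

View pics/s7.png

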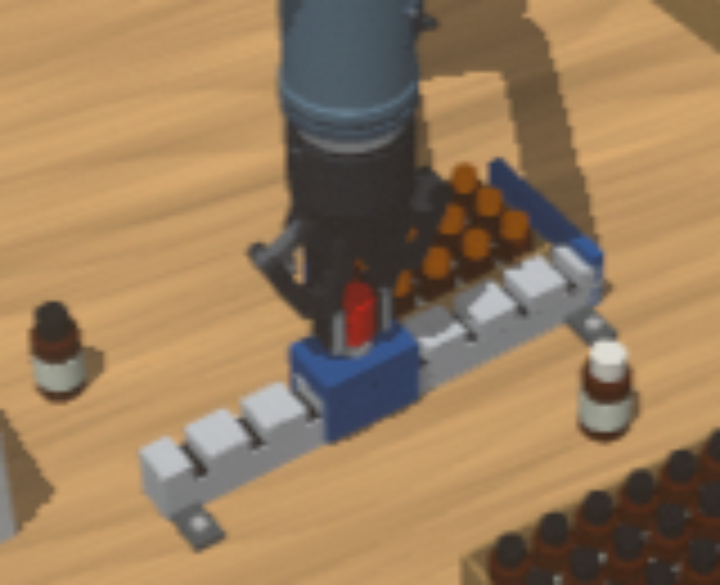

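The knob is at (319,229), which matches the next hole's projection at (318.7,229.8). The pin is home, the carton is still square against the rail (left cap column at gy≈41), and both bystander bottles are untouched.

```bash
python3 -c "
from bench import r, snapshot
print(r.sign_off())"
```

```text
the job is handed in; nothing more can be done
None
```

The job is handed in: the carton is square against the rail and penned between fence and end stop, with the pin home in the next hole and the knob still gripped; no verdict was shown.

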